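Put the onion away in the screw-top storage jar

ROBOT

A 6-joint arm with a two-finger parallel gripper is mounted at the origin on a cart in front of the work surface, level with it; the furniture and walls round the work are solid. World frame = base frame: x ahead of the robot, y to its left, z up, the work surface at z = 0. Lengths are in m, angles in rad, forces in N, time in s.
With the tool pointing down it reaches from about 0.35 to 0.875 m from the base axis. Payload 4.2 kg.
Tool frame: the origin (TCP) lies at the very end of the fingers, on their centre line; the grasp point (between the pads) lies 19 mm behind it; z points along the fingers, y is the line along which they close (so a half turn about z gives the same grasp; the last joint's range is limited). The gripper opens to 85 mm and grips with 20 to 120 N. Pads are 22 mm wide; open, the fingers measure 114 mm over their backs; the gripper's body (76 mm by 85 mm) begins 54 mm behind the grasp point. The pads swing forward as they close: fully open they stand 13 mm farther back than shut.
Start: joints at [1.361, 0.385, 0.008, 0, -1.194, -0.259], TCP at [0.282, 0.558, 0.231] pointing down, gripper open.
Joint ranges: [-3.14, 3.14], [-1.21, 2.06], [-1.07, 1.41], [-3.16, 2.05], [-2.99, -0.16], [-3.1, 3.1]. Speed limits (rad/s): [2.79, 2.79, 3.14, 3.14, 3.14, 3.14].

INTERFACE

Orientations are given as [roll, pitch, yaw] about the fixed x, y, z axes, in that order (R = Rz(yaw) Ry(pitch) Rx(roll)).
In Python, from cell import env, imaging, job gives the robot as it stands.
- The arm moves only by the tool carry_out, never from a script. Its argument "increments" is a list of rows, each a list of 3 entries, a list of its own where there are three numbers: the finger opening in mm, from 0 to 85.4, then the shift along the tool's x, y, z in mm, then the turn about the tool's z in degrees. A call has 1 to 20 rows; each row shifts and turns the commanded pose from where the row before left it, along the tool's axes as they then stand; what a row does not reach is not made up. A row lasts 1/12 s, in which the tool goes at most 41.7 mm and 7.16 degrees, less where a joint would pass 70% of its speed; a pose out of reach is approached as far as the arm can. A call with a gripper value outside its range is refused whole. The fingers move at their own pace and stop on an object; the grip force is fixed at half the most. Time passes only in rows, so rows that do not move let the fingers close. It gives the time, the measured TCP pose, the force, the opening and the grip force at its end, in the units of the state.
- env.get_obs(): the state, without advancing time (a new reading comes with each control period).
- imaging.camera(name): name is "scene" or "top" or "wrist"; returns the picture (400x640x3 uint8, blue, green, red); there is no depth.
- imaging.calibration(name): a dict with "fx", "fy", "cx", "cy" (pixels), "D" ([k1, k2, p1, p2, k3] as OpenCV has them; the pictures are not rectified), "xyz" and "rotation" of the camera in the world; the wrist camera has in their place "hand_eye" (4x4, takes a point from camera to tool coordinates, whose origin is the TCP and whose axes are the flange's). Camera axes: x right, y up, looking along -z (the intrinsics and any distortion apply to the point x, -y, -z); pixel columns grow to the right and rows downward; lengths in m; the calibration is good to about 2 mm. A picture is of the moment at which its call begins: read the wrist's pose just before it. calibration takes no time and is no camera call.
- job.job_done(): hands the job in; it is judged then, once.
The state is a dict: "time": time; "joint_pos": joint angles; "dq": joint speeds; "joint_efforts": joint torques, N m; "tcp_pos": TCP position; "ee_rot": TCP orientation; "force": force on the tool from outside, world axes, zero at the start; "wrist_torque": the same for the moment, N m; "width": opening from 0.0 (shut) to 1.0 (fully open); "gripper_force": force on a finger pad.
Only numpy, scipy, OpenCV 4.12 (cv2) and the standard library are available. Lean on these libraries where they do the work, as an engineer would, in place of code of your own. Each camera call takes 0.05 s, during which the arm holds its last target. There are 200 camera calls.

TASK

Put the onion away in the blue storage jar. Unscrew the jar's wooden lid all the way (anticlockwise, about two turns), and only once the thread has let go lift it off and set it down gently on a clear part of the chopping board, bar upwards; then put the onion into the jar and leave it open. Keep the jar standing on the worktop where it is, and leave the pepper mill and the spice jar alone.

Things in the scene. Friction and masses are not known exactly. Their poses are not given: they have to be found in the camera images.
- storage_jar: Blue stoneware jar, loose, about 2.5 kg, empty. Origin: centre of its underside. Round, 128 mm across the belly, 112 mm high. Its neck (90 mm across, from 78 mm up to the rim) has a coarse right-handed ridge thread, 99 mm across, 7 mm rise a turn. Heavy enough to stay put while the lid is pushed round; lifting the lid before the thread lets go lifts the jar.
- jar_lid: Light wooden screw lid, loose, 0.16 kg, 112 mm across. Origin: centre of the underside of its skirt, at the start about 87 mm above the jar's underside; z up. Skirt and disc are 32.5 mm high; on the disc stands a darker grip bar. Anticlockwise from above it climbs 7 mm a turn; the thread holds it down until it has turned 1.9 to 2.15 turns from the start; then it lifts straight off.
- lid_bar (a point): On the lid's axis, half way up the grip bar (45 mm above the lid's origin). The bar is 100 mm long along this x axis, 14 mm thick along y, 25 mm high; the disc's top lies 12.5 mm below this point: keep fingertips above it. The lid turns freely: push one end of the bar round the jar's axis with closed fingertips (a few N), rising with it, or pinch the bar from above and turn it in several goes.
- jar_mouth (a point): Centre of the jar's rim, 112 mm above its underside, on the jar's axis. The mouth is 79 mm across; the inner floor lies 96 mm below.
- onion: Brown onion standing upright on the board's front right corner, loose, 0.1 kg, 52 mm across at its widest (about 28 mm up), 64 mm high with its pointed tip. Origin: centre of its underside; z up towards the tip.
- onion_middle (a point): Middle of the onion's round part, 28 mm above its underside.
- board: Beech chopping board, fixed, 14 mm thick. Origin: centre of its underside. 268 mm along x; along its y from 174 mm on the -y side to 192 mm on the +y side of the origin. The middle of its front (-x) half is clear: 70 mm round the point x = -55 mm, y = +15 mm. The rest carries onion, mushroom (53 mm high, front left), red pepper (115 mm high, back right) and lettuce (180 mm high, back left).
- pepper_mill: Bystander: dark wooden pepper mill, 58 mm across, 170 mm high, standing loose behind the jar. Origin: centre of its underside.
- spice_jar: Bystander: small glass spice jar with black cap, 40 mm across, 105 mm high, standing loose behind the jar. Origin: centre of its underside.
There are look-alikes about, which are no part of the job. Of the things shaped like the onion, the brown one is meant.

How it is judged:
By the outcome, as a careful person would: the job done as asked, in the order asked, and still so for the second after the job is handed in, with the robot touching nothing.
It also fails if it takes over 70 s, if anything falls off the work surface, if the arm or the gripper's body presses on something with over 40 N, if the wrist force passes 120 N, or if a joint passes its speed limit or range.

## Working session

There is one attempt and no reset: what is moved stays moved. The work goes in short steps, Python scripts to look and compute and a tool call to move; the robot and the scene stay as the last step left them, time stands still between calls to the robot, and variables do not carry over. Pictures are saved under pics/ and viewed, at most 10 in all, crops included, and the job is handed in when it is done.

Besides the shell and the picture viewer there is one more tool, called after "Request:" by a JSON object that holds its "fn" and its "kwargs", one argument or row to a line. carry_out: Moves the arm, as the interface text tells. Its arguments: {"type":"object","properties":{"increments":{"type":"array"}},"required":["increments"]}

```bash
ls; mkdir -p pics; python3 - <<'E'
from cell import env, imaging, job
import cv2
o=env.get_obs();print(o)
for n in("scene","top","wrist"):
    im=imaging.camera(n);cv2.imwrite(f"pics/{n}0.png",im);print(n,imaging.calibration(n))
E
```

```text
pics
{'time': 0.0, 'joint_pos': array([ 1.36060515e+00,  3.85559197e-01,  6.59454215e-03, -4.96544900e-04,
       -1.19403352e+00, -2.58600410e-01]), 'dq': array([ 1.09176511e-03,  2.46726963e-05,  1.16854751e-03, -1.16416317e-05,
       -4.05875368e-04, -9.19797166e-04]), 'joint_efforts': array([-2.30568830e-04, -3.92299283e+01,  1.88397145e+01,  4.18612272e+00,
       -4.67037375e-03,  3.11870876e-07]), 'tcp_pos': array([0.28209482, 0.55703534, 0.23020814]), 'ee_rot': array([ 3.13934600e+00, -1.17110397e-04, -4.68974652e-01]), 'force': array([0.51588536, 1.01570731, 0.64621357]), 'wrist_torque': array([-0.00028284,  0.02142846,  0.01165215]), 'gripper_force': 0.0, 'width': 1.00290197543956}
scene {'fx': 440.5644647884675, 'fy': 440.5644647884675, 'cx': 322.72079341632576, 'cy': 199.21333106838858, 'D': array([-0.03329492,  0.        ,  0.        ,  0.        ,  0.        ]), 'xyz': array([-0.3623037 ,  0.88910823,  0.67606327]), 'rotation': array([ 1.07997278,  0.02049446, -2.11691076])}
top {'fx': 391.5780781371311, 'fy': 391.5780781371311, 'cx': 317.2406258105057, 'cy': 201.01687737611095, 'D': array([0.02808177, 0.        , 0.        , 0.        , 0.        ]), 'xyz': array([0.35873706, 0.34473567, 1.20398216]), 'rotation': array([ 0.17704694, -0.00184763, -1.55583579])}
wrist {'fx': 315.84561400919205, 'fy': 315.84561400919205, 'cx': 317.0108489062567, 'cy': 194.6818472562058, 'D': array([-0.04639674,  0.        ,  0.        ,  0.        ,  0.        ]), 'hand_eye': array([[ 8.14065712e-04,  9.57916923e-01,  2.87044433e-01,
         7.28896599e-02],
       [ 9.99999650e-01, -7.24893789e-04, -4.16929875e-04,
        -1.25342051e-03],
       [-1.91307456e-04,  2.87044672e-01, -9.57917178e-01,
        -1.42414551e-01],
       [ 0.00000000e+00,  0.00000000e+00,  0.00000000e+00,
         1.00000000e+00]])}
```

View pics/top0.png

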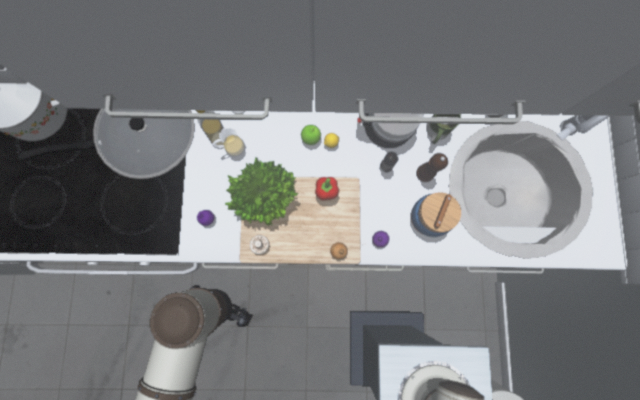

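View pics/scene0.png

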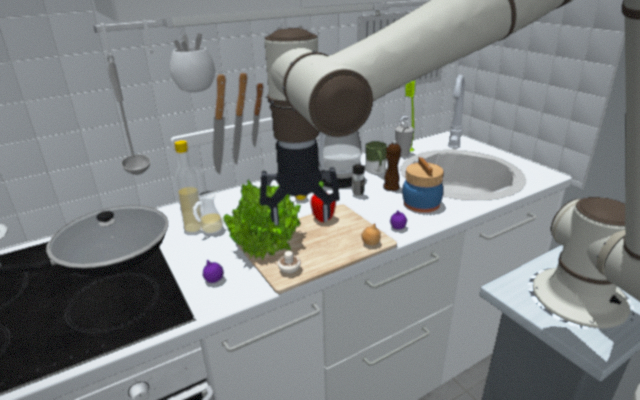

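Top view: lid about (441,213), with its bar running from (435,226) to (447,196); brown onion (339,251); board from (241,178) to (360,263); mill (431,168); spice jar (390,160). The purple onions at (206,217) and (381,239) are look-alikes.

```bash
cat > h.py <<'E'
import numpy as np, cv2
from scipy.spatial.transform import Rotation as R
from cell import env, imaging
def cam(n,o=None):
    c=imaging.calibration(n);K=np.array([[c['fx'],0,c['cx']],[0,c['fy'],c['cy']],[0,0,1]])
    if n=='wrist':
        o=o or env.get_obs();T=np.eye(4);T[:3,:3]=R.from_euler('xyz',o['ee_rot']).as_matrix();T[:3,3]=o['tcp_pos'];T=T@c['hand_eye']
        return K,c['D'],T[:3,3],T[:3,:3]
    return K,c['D'],np.array(c['xyz']),R.from_euler('xyz',c['rotation']).as_matrix()
def ray(C,uv):
    K,D,p,M=C;q=cv2.undistortPoints(np.float64(uv).reshape(-1,1,2),K,D).reshape(-1,2)
    return p,np.c_[q[:,0],-q[:,1],-np.ones(len(q))]@M.T
def onz(C,uv,z):
    p,d=ray(C,uv);return p+d*((z-p[2])/d[:,2])[:,None]
def proj(C,P):
    K,D,p,M=C;q=(np.atleast_2d(P)-p)@M;q=q*[1,-1,-1]
    return cv2.projectPoints(q,np.zeros(3),np.zeros(3),K,D)[0].reshape(-1,2)
def big(m):
    c=max(cv2.findContours(m.astype(np.uint8),0,1)[0],key=cv2.contourArea);return c
def snap(n,name):
    o=env.get_obs();im=imaging.camera(n);cv2.imwrite(f'pics/{name}.png',im);return im,cam(n,o)
E
python3 - <<'E'
from h import *
im=cv2.imread('pics/top0.png');C=cam('top')
for p in [(441,213),(428,213),(441,206),(437,222),(424,225),(339,251),(300,230)]: print(p,im[p[1],p[0]],cv2.cvtColor(im,cv2.COLOR_BGR2HSV)[p[1],p[0]])
print('mill,spice base-ish',onz(C,[(426,173),(431,168),(387,167)],0.02).round(3))
print('board',onz(C,[(240,262),(360,263),(360,177)],0.014).round(3))
cv2.imwrite('pics/crop.png',cv2.resize(im[140:270,320:480],None,fx=5,fy=4.6,interpolation=cv2.INTER_CUBIC))
h=cv2.cvtColor(im,cv2.COLOR_BGR2HSV)
w=cv2.inRange(h,(5,70,60),(20,255,255))
def sub(a,b,c,d):
    m=np.zeros_like(w);m[c:d,a:b]=w[c:d,a:b];return m
c=big(sub(405,475,185,245));(u,v),ax,an=cv2.fitEllipse(cv2.convexHull(c));print('lid',u,v,ax,an,onz(C,[(u,v)],.1195))
c=big(sub(328,350,240,262));print('onion',cv2.minEnclosingCircle(c),onz(C,[cv2.minEnclosingCircle(c)[0]],.042))
S=cam('scene');print(proj(S,onz(C,[cv2.minEnclosingCircle(c)[0]],.042)))
E
```

```text
(441, 213) [ 94 120 157] [ 12 102 157]
(428, 213) [140 175 206] [ 16  82 206]
(441, 206) [102 121 143] [ 14  73 143]
(437, 222) [102 118 150] [ 10  82 150]
(424, 225) [ 93  96 103] [  9  25 103]
(339, 251) [ 98 129 159] [ 15  98 159]
(300, 230) [169 189 209] [ 15  49 209]
mill,spice base-ish [[ 0.664  0.009  0.02 ]
 [ 0.68  -0.007  0.02 ]
 [ 0.682  0.13   0.02 ]]
board [[0.382 0.574 0.014]
 [0.385 0.215 0.014]
 [0.65  0.213 0.014]]
lid 440.32281494140625 211.73074340820312 (37.48942947387695, 39.40746307373047) 123.16832733154297 [[0.52763596 0.00136402 0.1195    ]]
onion ((338.2826232910156, 250.28260803222656), 8.20844554901123) [[0.42012274 0.28148968 0.042     ]]
[[370.25137265 234.39500234]]
```

View pics/crop.png

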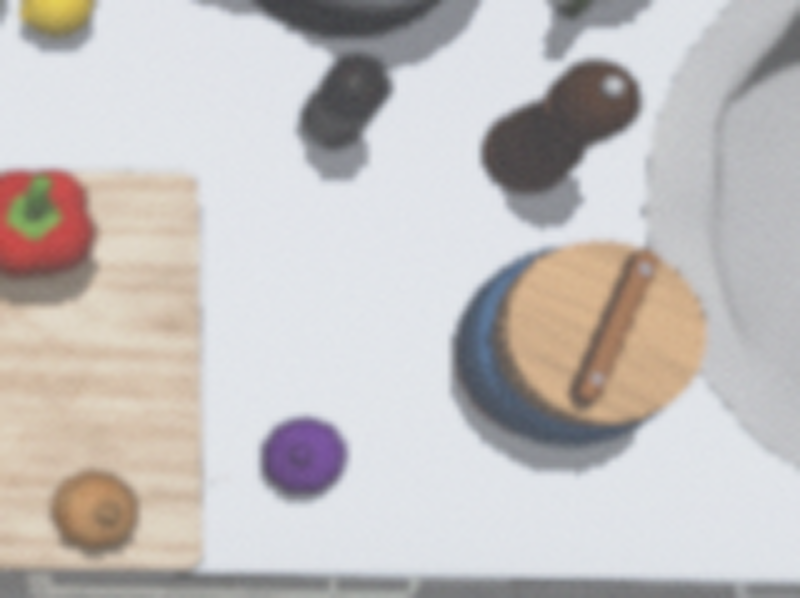

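Request:
{"fn": "carry_out", "kwargs": {
  "increments": [
    [50,[23.5,19.2,0],0],
    [50,[23.5,19.2,0],0],
    [50,[23.5,19.2,0],0],
    [50,[23.5,19.2,0],0],
    [50,[23.5,19.2,0],0],
    [50,[23.5,19.2,0],0],
    [50,[23.5,19.2,0],0],
    [50,[23.5,19.2,0],0],
    [50,[23.5,19.2,0],0],
    [50,[23.5,19.2,0],0],
    [50,[23.5,19.2,0],0],
    [50,[23.5,19.2,0],0],
    [50,[23.5,19.2,0],0],
    [50,[23.5,19.2,0],0],
    [50,[23.5,19.2,0],0],
    [50,[23.5,19.2,0],0],
    [50,[23.5,19.2,0],0],
    [50,[23.5,19.2,0],0],
    [50,[23.5,19.2,0],0],
    [50,[23.5,19.2,0],0]
  ]
}}

```text
time: 1.82
tcp_pos: [0.5283, 0.0011, 0.2311]
ee_rot: [3.141, 0.0, -0.469]
force: [-0.1, -0.6, -0.4]
width: 0.583
gripper_force: 0.0
```

Request:
{"fn": "carry_out", "kwargs": {
  "increments": [
    [50,[0,0,0],7],
    [50,[0,0,0],7],
    [50,[0,0,0],7],
    [50,[0,0,0],7],
    [50,[0,0,0],7],
    [50,[0,0,0],7],
    [50,[0,0,0],7],
    [50,[0,0,0],7],
    [50,[0,0,0],7],
    [50,[0,0,0],7],
    [50,[0,0,0],7],
    [50,[0,0,0],7],
    [50,[0,0,0],7],
    [50,[0,0,0],7],
    [50,[0,0,0],7],
    [50,[0,0,0],7],
    [50,[0,0,0],7],
    [50,[0,0,0],7],
    [50,[0,0,0],7],
    [50,[0,0,0],7]
  ]
}}

```text
time: 3.48
tcp_pos: [0.5279, 0.0026, 0.231]
ee_rot: [3.141, -0.001, -2.918]
force: [1.7, 0.0, 0.5]
width: 0.584
gripper_force: 0.0
```

```bash
python3 - <<'E'
from h import *
print(env.get_obs()['joint_pos'],env.get_obs()['ee_rot'])
im,C=snap('wrist','w1'); t,CT=snap('top','t1'); s,CS=snap('scene','s1')
cv2.imwrite('pics/w1s.png',np.hstack([im[:,100:500],cv2.resize(s[120:260,330:470],(400,400))]))
E
```

```text
[ 3.12405644e-01  2.20209886e-01 -2.28915894e-01 -1.94910977e-04
 -1.12241457e+00 -1.65988130e+00] [ 3.14148396e+00 -7.56704177e-04 -2.91835650e+00]
```

View pics/w1s.png

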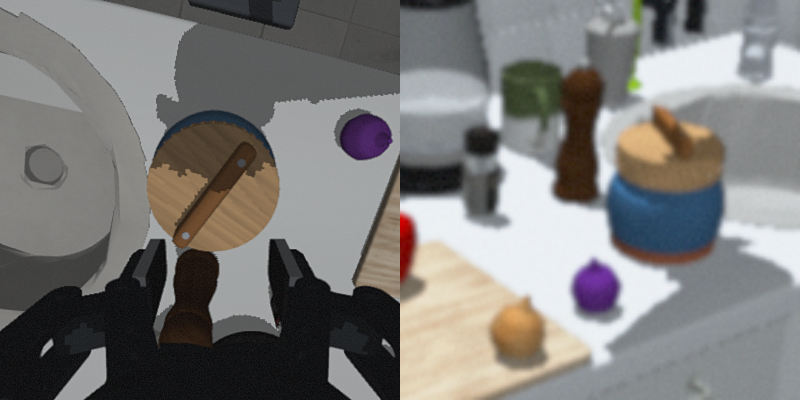

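```bash
python3 - <<'E'
from h import *
im=cv2.imread('pics/w1.png');C=cam('wrist')
print(C[2])
P=onz(C,[(341,162),(286,236)],.1445);print(P.round(4),P.mean(0),np.degrees(np.arctan2(*(P[0]-P[1])[[1,0]])))
h=cv2.cvtColor(im,cv2.COLOR_BGR2HSV)
w=cv2.inRange(h,(5,60,40),(22,255,255));w[:,:235]=0;w[:,390:]=0;w[:105]=0;w[254:]=0
w=cv2.morphologyEx(w,cv2.MORPH_CLOSE,np.ones((5,5)))
c=big(w);q=onz(C,c.reshape(-1,2)+0.,.1195);print('contour bbox',cv2.boundingRect(c))
hu=cv2.convexHull((q[:,:2]*1e4).astype(np.int32)).reshape(-1,2)/1e4
print(cv2.minEnclosingCircle(hu.astype(np.float32)),hu.min(0),hu.max(0))
# bar mask darker
b=cv2.inRange(h,(5,110,40),(14,255,170))&w
t=cv2.imread('pics/top0.png');CT=cam('top')
# check: bar ends via scene
S=cam('scene')
sc=cv2.imread('pics/s1.png')
print(proj(S,[[.528,.001,.1195],*P]))
E
```

```text
[ 0.45763002 -0.01302974  0.37351262]
[[ 0.4955  0.0142  0.1445]
 [ 0.5626 -0.0131  0.1445]] [5.29062719e-01 5.07179592e-04 1.44500000e-01] 157.87275033985492
contour bbox (247, 120, 132, 132)
((0.5291199088096619, -0.0026413490995764732), 0.058585427701473236) [ 0.471  -0.0552] [0.5862 0.055 ]
[[423.96111888 169.41189567]
 [428.99110519 166.46318317]
 [420.3277998  157.13045879]]
```

Request:
{"fn": "carry_out", "kwargs": {
  "increments": [
    [50,[0,0,0],7],
    [50,[0,0,0],7],
    [50,[0,0,0],7],
    [50,[0,0,0],7],
    [50,[0,0,10],6.9],
    [50,[0,0,20],0],
    [50,[0,0,20],0],
    [50,[0,0,20],0],
    [50,[0,0,0],0],
    [50,[0,0,0],0]
  ]
}}

```text
time: 4.47
tcp_pos: [0.5277, 0.0024, 0.1608]
ee_rot: [-3.14, -0.002, 2.764]
force: [0.1, -1.1, 0.4]
width: 0.585
gripper_force: 0.0
```

Request:
{"fn": "carry_out", "kwargs": {
  "increments": [
    [50,[-2,-1.5,16],0],
    [50,[0,0,12],0],
    [50,[0,0,8],0],
    [50,[0,0,0],0],
    [20,[0,0,0],0],
    [0,[0,0,0],0],
    [0,[0,0,0],0],
    [0,[0,0,0],0],
    [0,[0,0,0],0],
    [0,[0,0,0],0]
  ]
}}

```text
time: 5.3
tcp_pos: [0.5298, -0.0003, 0.1267]
ee_rot: [-3.141, 0.002, 2.762]
force: [-1.0, -4.9, 5.8]
width: 0.148
gripper_force: 60.8
```

Request:
{"fn": "carry_out", "kwargs": {
  "increments": [
    [0,[0,0,-0.14],-7],
    [0,[0,0,-0.14],-7],
    [0,[0,0,-0.14],-7],
    [0,[0,0,-0.14],-7],
    [0,[0,0,-0.14],-7],
    [0,[0,0,-0.14],-7],
    [0,[0,0,-0.14],-7],
    [0,[0,0,-0.14],-7],
    [0,[0,0,0],0]
  ]
}}

```text
time: 6.05
tcp_pos: [0.53, 0.0004, 0.1278]
ee_rot: [-3.141, 0.001, -2.539]
force: [-1.1, -2.1, 6.3]
width: 0.147
gripper_force: 60.9
```

Request:
{"fn": "carry_out", "kwargs": {
  "increments": [
    [0,[0,0,-0.14],-7],
    [0,[0,0,-0.14],-7],
    [0,[0,0,-0.14],-7],
    [0,[0,0,-0.14],-7],
    [0,[0,0,-0.14],-7],
    [0,[0,0,-0.14],-7],
    [0,[0,0,-0.14],-7],
    [0,[0,0,-0.14],-7],
    [0,[0,0,-0.14],-7],
    [0,[0,0,-0.14],-7],
    [0,[0,0,-0.14],-7],
    [0,[0,0,-0.14],-7],
    [0,[0,0,-0.14],-7],
    [0,[0,0,-0.14],-7],
    [0,[0,0,-0.14],-7],
    [0,[0,0,-0.14],-7],
    [0,[0,0,0],0]
  ]
}}

```text
time: 7.47
tcp_pos: [0.5286, 0.0001, 0.1299]
ee_rot: [3.14, 0.001, -0.585]
force: [-4.2, -2.0, 8.8]
width: 0.147
gripper_force: 61.2
```

Request:
{"fn": "carry_out", "kwargs": {
  "increments": [
    [0,[0,0,-0.14],-7],
    [0,[0,0,-0.14],-7],
    [0,[0,0,-0.14],-7],
    [0,[0,0,-0.14],-7],
    [0,[0,0,-0.14],-7],
    [0,[0,0,-0.14],-7],
    [0,[0,0,-0.14],-7],
    [0,[0,0,-0.14],-7],
    [0,[0,0,-0.14],-7],
    [0,[0,0,-0.14],-7],
    [0,[0,0,-0.14],-7],
    [0,[0,0,-0.14],-7],
    [0,[0,0,-0.14],-7],
    [0,[0,0,-0.14],-7],
    [0,[0,0,-0.14],-7],
    [0,[0,0,-0.14],-7],
    [0,[0,0,0],0]
  ]
}}

```text
time: 8.88
tcp_pos: [0.5287, -0.0009, 0.1322]
ee_rot: [-3.141, 0.002, 1.37]
force: [-2.8, -5.9, 7.3]
width: 0.148
gripper_force: 61.0
```

```bash
python3 - <<'E'
from h import *
print(env.get_obs()['joint_pos'].round(3))
E
```

```text
[ 3.060e-01  3.200e-01 -3.660e-01  2.000e-03 -8.870e-01  2.633e+00]
```

Request:
{"fn": "carry_out", "kwargs": {
  "increments": [
    [45,[0,0,0],0],
    [45,[0,0,0],0],
    [45,[0,0,-4],0],
    [45,[0,0,-12],0],
    [45,[0,0,-14],0],
    [45,[0,0,0],7],
    [45,[0,0,0],7],
    [45,[0,0,0],7],
    [45,[0,0,0],7],
    [45,[0,0,0],7],
    [45,[0,0,0],7],
    [45,[0,0,0],7],
    [45,[0,0,0],7],
    [45,[0,0,0],7],
    [45,[0,0,0],7],
    [45,[0,0,0],7],
    [45,[0,0,0],7],
    [45,[0,0,0],7],
    [45,[0,0,0],7],
    [45,[0,0,0],7]
  ]
}}

```text
time: 10.55
tcp_pos: [0.5297, 0.001, 0.161]
ee_rot: [-3.141, -0.0, -0.473]
force: [0.2, 1.1, 0.6]
width: 0.527
gripper_force: 0.0
```

Request:
{"fn": "carry_out", "kwargs": {
  "increments": [
    [45,[0,0,0],7],
    [45,[0,0,0],7],
    [45,[0,0,0],7],
    [45,[0,0,0],7],
    [45,[0,0,0],7],
    [45,[0,0,0],7],
    [45,[0,0,0],7],
    [45,[0,0,0],7],
    [45,[0,0,0],7],
    [45,[0,0,0],7],
    [45,[0,0,0],5],
    [45,[0,0,0],0],
    [45,[0,0,0],0]
  ]
}}

```text
time: 11.63
tcp_pos: [0.5296, 0.0009, 0.161]
ee_rot: [-3.141, 0.0, -1.774]
force: [-0.8, 0.0, -0.5]
width: 0.529
gripper_force: 0.0
```

```bash
python3 - <<'E'
from h import *
im,C=snap('wrist','w2');print(env.get_obs()['tcp_pos'])
cv2.imwrite('pics/w2s.png',im)
E
```

```text
[0.52959858 0.00081059 0.16097683]
```

View pics/w2s.png

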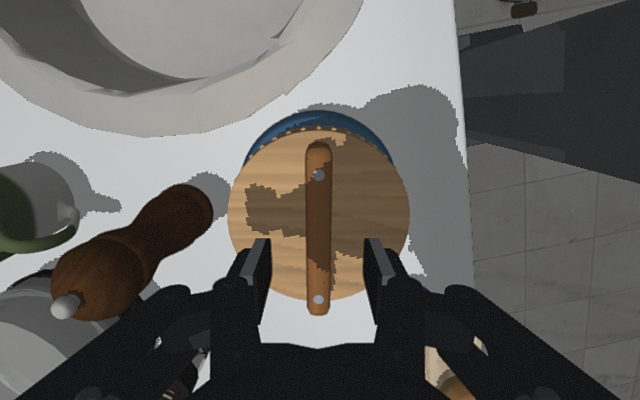

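Wrist view: the bar lies vertical and centred between the fingers, with screws at (319,174) and (318,300). The second grip can go ahead.

Request:
{"fn": "carry_out", "kwargs": {
  "increments": [
    [45,[1.5,0.2,10],0],
    [45,[0,0,12],0],
    [45,[0,0,7],0],
    [20,[0,0,0],0],
    [0,[0,0,0],0],
    [0,[0,0,0],0],
    [0,[0,0,0],0],
    [0,[0,0,0],0],
    [0,[0,0,-0.14],-7],
    [0,[0,0,-0.14],-7],
    [0,[0,0,-0.14],-7],
    [0,[0,0,-0.14],-7],
    [0,[0,0,-0.14],-7],
    [0,[0,0,-0.14],-7],
    [0,[0,0,-0.14],-7],
    [0,[0,0,-0.14],-7],
    [0,[0,0,-0.14],-7],
    [0,[0,0,-0.14],-7],
    [0,[0,0,-0.14],-7],
    [0,[0,0,-0.14],-7]
  ]
}}

```text
time: 13.35
tcp_pos: [0.529, -0.0009, 0.1338]
ee_rot: [-3.141, -0.0, -0.304]
force: [0.3, 0.7, -1.3]
width: 0.149
gripper_force: 60.4
```

Request:
{"fn": "carry_out", "kwargs": {
  "increments": [
    [0,[0,0,-0.14],-7],
    [0,[0,0,-0.14],-7],
    [0,[0,0,-0.14],-7],
    [0,[0,0,-0.14],-7],
    [0,[0,0,-0.14],-7],
    [0,[0,0,-0.14],-7],
    [0,[0,0,-0.14],-7],
    [0,[0,0,-0.14],-7],
    [0,[0,0,-0.14],-7],
    [0,[0,0,-0.14],-7],
    [0,[0,0,-0.14],-7],
    [0,[0,0,-0.14],-7],
    [0,[0,0,-0.14],-7],
    [0,[0,0,-0.14],-7],
    [0,[0,0,0],0]
  ]
}}

```text
time: 14.6
tcp_pos: [0.5289, -0.0009, 0.1357]
ee_rot: [3.141, -0.0, 1.402]
force: [0.3, -0.2, -0.4]
width: 0.147
gripper_force: 60.4
```

Request:
{"fn": "carry_out", "kwargs": {
  "increments": [
    [45,[0,0,0],0],
    [45,[0,0,0],0],
    [45,[0,0,-4],0],
    [45,[0,0,-12],0],
    [45,[0,0,-14],0],
    [45,[0,0,0],7],
    [45,[0,0,0],7],
    [45,[0,0,0],7],
    [45,[0,0,0],7],
    [45,[0,0,0],7],
    [45,[0,0,0],7],
    [45,[0,0,0],7],
    [45,[0,0,0],7],
    [45,[0,0,0],7],
    [45,[0,0,0],7],
    [45,[0,0,0],7],
    [45,[0,0,0],7],
    [45,[0,0,0],7],
    [45,[0,0,0],7],
    [45,[0,0,0],7]
  ]
}}

```text
time: 16.27
tcp_pos: [0.5292, -0.0009, 0.1661]
ee_rot: [-3.141, -0.001, -0.439]
force: [-0.0, 0.4, -0.7]
width: 0.524
gripper_force: 0.0
```

Request:
{"fn": "carry_out", "kwargs": {
  "increments": [
    [45,[0,0,0],7],
    [45,[0,0,0],7],
    [45,[0,0,0],7],
    [45,[0,0,0],7],
    [45,[0,0,0],7],
    [45,[0,0,0],7],
    [45,[0,0,0],7],
    [45,[0,0,0],7],
    [45,[0,0,0],7],
    [45,[0,0,0],7],
    [45,[0,0,0],5],
    [45,[0,0,0],0],
    [45,[0,0,0],0]
  ]
}}

```text
time: 17.35
tcp_pos: [0.5291, -0.0009, 0.166]
ee_rot: [-3.141, 0.0, -1.739]
force: [0.1, -0.2, 0.3]
width: 0.527
gripper_force: 0.0
```

Request:
{"fn": "carry_out", "kwargs": {
  "increments": [
    [45,[0,0,11],0],
    [45,[0,0,12],0],
    [45,[0,0,7],0],
    [20,[0,0,0],0],
    [0,[0,0,0],0],
    [0,[0,0,0],0],
    [0,[0,0,0],0],
    [0,[0,0,0],0],
    [0,[0,0,-0.14],-7],
    [0,[0,0,-0.14],-7],
    [0,[0,0,-0.14],-7],
    [0,[0,0,-0.14],-7],
    [0,[0,0,-0.14],-7],
    [0,[0,0,-0.14],-7],
    [0,[0,0,-0.14],-7],
    [0,[0,0,-0.14],-7],
    [0,[0,0,-0.14],-7],
    [0,[0,0,-0.14],-7],
    [0,[0,0,-0.14],-7],
    [0,[0,0,-0.14],-7]
  ]
}}

```text
time: 19.02
tcp_pos: [0.5291, -0.0009, 0.1378]
ee_rot: [-3.141, -0.001, -0.269]
force: [-0.3, -0.3, 1.0]
width: 0.147
gripper_force: 60.5
```

Request:
{"fn": "carry_out", "kwargs": {
  "increments": [
    [0,[0,0,-0.14],-7],
    [0,[0,0,-0.14],-7],
    [0,[0,0,-0.14],-7],
    [0,[0,0,-0.14],-7],
    [0,[0,0,-0.14],-7],
    [0,[0,0,-0.14],-7],
    [0,[0,0,-0.14],-7],
    [0,[0,0,-0.14],-7],
    [0,[0,0,-0.14],-7],
    [0,[0,0,-0.14],-7],
    [0,[0,0,-0.14],-7],
    [0,[0,0,-0.14],-7],
    [0,[0,0,-0.14],-7],
    [0,[0,0,-0.14],-7],
    [0,[0,0,0],0]
  ]
}}

```text
time: 20.27
tcp_pos: [0.5292, -0.0009, 0.1397]
ee_rot: [3.141, -0.0, 1.438]
force: [-0.4, -0.8, 1.6]
width: 0.145
gripper_force: 60.5
```

Request:
{"fn": "carry_out", "kwargs": {
  "increments": [
    [45,[0,0,0],0],
    [45,[0,0,0],0],
    [45,[0,0,-4],0],
    [45,[0,0,-12],0],
    [45,[0,0,-14],0],
    [45,[0,0,0],7],
    [45,[0,0,0],7],
    [45,[0,0,0],7],
    [45,[0,0,0],7],
    [45,[0,0,0],7],
    [45,[0,0,0],7],
    [45,[0,0,0],7],
    [45,[0,0,0],7],
    [45,[0,0,0],7],
    [45,[0,0,0],7],
    [45,[0,0,0],7],
    [45,[0,0,0],7],
    [45,[0,0,0],7],
    [45,[0,0,0],7],
    [45,[0,0,0],7]
  ]
}}

```text
time: 21.93
tcp_pos: [0.5291, -0.0009, 0.1696]
ee_rot: [-3.141, -0.0, -0.405]
force: [0.4, 0.5, -0.6]
width: 0.531
gripper_force: 0.0
```

Request:
{"fn": "carry_out", "kwargs": {
  "increments": [
    [45,[0,0,0],7],
    [45,[0,0,0],7],
    [45,[0,0,0],7],
    [45,[0,0,0],7],
    [45,[0,0,0],7],
    [45,[0,0,0],7],
    [45,[0,0,0],7],
    [45,[0,0,0],7],
    [45,[0,0,0],7],
    [45,[0,0,0],7],
    [45,[0,0,0],5],
    [45,[0,0,0],0],
    [45,[0,0,0],0]
  ]
}}

```text
time: 23.02
tcp_pos: [0.5291, -0.0009, 0.1695]
ee_rot: [-3.141, 0.0, -1.705]
force: [-0.7, -0.2, -0.3]
width: 0.525
gripper_force: 0.0
```

Request:
{"fn": "carry_out", "kwargs": {
  "increments": [
    [45,[0,0,11],0],
    [45,[0,0,12],0],
    [45,[0,0,7],0],
    [20,[0,0,0],0],
    [0,[0,0,0],0],
    [0,[0,0,0],0],
    [0,[0,0,0],0],
    [0,[0,0,0],0],
    [0,[0,0,-0.14],-7],
    [0,[0,0,-0.14],-7],
    [0,[0,0,-0.14],-7],
    [0,[0,0,-0.14],-7],
    [0,[0,0,-0.14],-7],
    [0,[0,0,-0.14],-7],
    [0,[0,0,-0.14],-7],
    [0,[0,0,-0.14],-7],
    [0,[0,0,-0.14],-7],
    [0,[0,0,-0.14],-7],
    [0,[0,0,-0.14],-7],
    [0,[0,0,-0.14],-7]
  ]
}}

```text
time: 24.68
tcp_pos: [0.5293, -0.0008, 0.1414]
ee_rot: [-3.141, -0.001, -0.234]
force: [0.5, 0.5, 0.1]
width: 0.149
gripper_force: 60.4
```

Request:
{"fn": "carry_out", "kwargs": {
  "increments": [
    [0,[0,0,-0.14],-7],
    [0,[0,0,-0.14],-7],
    [0,[0,0,-0.14],-7],
    [0,[0,0,-0.14],-7],
    [0,[0,0,-0.14],-7],
    [0,[0,0,-0.14],-7],
    [0,[0,0,-0.14],-7],
    [0,[0,0,-0.14],-7],
    [0,[0,0,-0.14],-7],
    [0,[0,0,-0.14],-7],
    [0,[0,0,0],0],
    [0,[0,0,0],0]
  ]
}}

```text
time: 25.68
tcp_pos: [0.5292, -0.0009, 0.1428]
ee_rot: [3.141, -0.001, 0.979]
force: [0.6, -0.7, 2.1]
width: 0.148
gripper_force: 60.5
```

Request:
{"fn": "carry_out", "kwargs": {
  "increments": [
    [0,[0,0,-1.5],0],
    [0,[0,0,-1.5],0],
    [0,[0,0,0],0]
  ]
}}

```text
time: 25.93
tcp_pos: [0.5289, -0.0009, 0.1453]
ee_rot: [-3.141, -0.0, 0.98]
force: [0.2, -0.7, -1.7]
width: 0.147
gripper_force: 60.1
```

Request:
{"fn": "carry_out", "kwargs": {
  "increments": [
    [0,[0,0,-6],0],
    [0,[0,0,-14],0],
    [0,[0,0,-20],0],
    [0,[0,0,-24],0],
    [0,[0,0,-24],0],
    [0,[0,0,-16],0],
    [0,[21.3,-20,0],0],
    [0,[21.3,-20,0],0],
    [0,[21.3,-20,0],0],
    [0,[21.3,-20,0],0],
    [0,[21.3,-20,0],0],
    [0,[21.3,-20,0],0],
    [0,[21.3,-20,0],0],
    [0,[21.3,-20,0],0],
    [0,[21.3,-20,0],0],
    [0,[21.3,-20,0],0],
    [0,[21.3,-20,0],0],
    [0,[21.3,-20,0],0],
    [0,[10.6,-10,0],0],
    [0,[10.6,-10,0],0]
  ]
}}

```text
time: 27.6
tcp_pos: [0.466, 0.3748, 0.2491]
ee_rot: [-3.141, 0.001, 0.982]
force: [0.5, -1.0, -1.7]
width: 0.146
gripper_force: 60.0
```

```bash
python3 - <<'E'
from h import *
t,CT=snap('top','t3');s,CS=snap('scene','s3');print(env.get_obs()['tcp_pos'],env.get_obs()['force'])
cv2.imwrite('pics/s3s.png',np.hstack([cv2.resize(s[100:300,180:460],(560,400)),t[140:280,220:480].repeat(1,0)] if 0 else [cv2.resize(s[100:300,180:460],(400,400)),cv2.resize(t[140:280,220:480],(400,400))]))
E
```

```text
[0.46622108 0.37516244 0.24890377] [-0.44490437 -0.91428502 -2.62791991]
```

View pics/s3s.png

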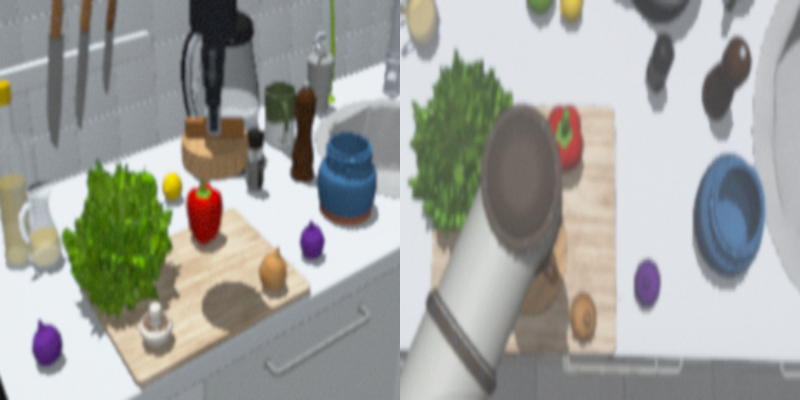

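The lid hangs level in the gripper, the jar stands open, and its neighbours haven't moved. Next I lower the lid onto the board.

Request:
{"fn": "carry_out", "kwargs": {
  "increments": [
    [0,[10.3,-8.8,0],0],
    [0,[10.3,-8.9,10],0],
    [0,[0,0,20],0],
    [0,[0,0,25],0],
    [0,[0,0,25],0],
    [0,[0,0,25],0],
    [0,[0,0,25],0],
    [0,[0,0,20],0],
    [0,[0,0,14],0],
    [0,[0,0,10],0],
    [0,[0,0,8],0],
    [0,[0,0,5],0],
    [0,[0,0,2],0],
    [0,[0,0,0],0],
    [0,[0,0,0],0]
  ]
}}

```text
time: 28.95
tcp_pos: [0.4637, 0.4011, 0.0611]
ee_rot: [3.141, -0.002, 0.982]
force: [0.4, -0.1, -0.9]
width: 0.145
gripper_force: 60.1
```

Request:
{"fn": "carry_out", "kwargs": {
  "increments": [
    [0,[0,0,1.5],0],
    [0,[0,0,1.5],0],
    [0,[0,0,1],0],
    [0,[0,0,1],0],
    [0,[0,0,0],0],
    [0,[0,0,0],0]
  ]
}}

```text
time: 29.45
tcp_pos: [0.4633, 0.4006, 0.0553]
ee_rot: [3.142, 0.0, 0.982]
force: [-0.4, 0.2, -1.9]
width: 0.144
gripper_force: 60.1
```

Request:
{"fn": "carry_out", "kwargs": {
  "increments": [
    [0,[0,0,0.8],0],
    [0,[0,0,0],0],
    [0,[0,0,0.7],0],
    [0,[0,0,0],0]
  ]
}}

```text
time: 29.78
tcp_pos: [0.4634, 0.4007, 0.0539]
ee_rot: [3.141, -0.0, 0.982]
force: [0.2, -0.8, -1.0]
width: 0.144
gripper_force: 60.1
```

Request:
{"fn": "carry_out", "kwargs": {
  "increments": [
    [0,[0,0,0.7],0],
    [0,[0,0,0],0],
    [0,[0,0,0.7],0],
    [0,[0,0,0],0]
  ]
}}

```text
time: 30.12
tcp_pos: [0.4635, 0.4007, 0.0539]
ee_rot: [3.141, -0.001, 0.982]
force: [-3.1, -1.8, 7.6]
width: 0.145
gripper_force: 61.3
```

Request:
{"fn": "carry_out", "kwargs": {
  "increments": [
    [30,[0,0,0],0],
    [50,[0,0,0],0],
    [50,[0,0,0],0],
    [50,[0,0,-5],0],
    [50,[0,0,-15],0],
    [85,[0,0,-30],0],
    [85,[0,0,-35],0],
    [85,[0,0,-35],0],
    [85,[-20,5,-15],0],
    [85,[-25,6,0],0],
    [85,[-25,6.5,0],0],
    [85,[-25,6.5,0],0],
    [85,[-25,6,0],0],
    [85,[0,0,0],0],
    [85,[0,0,0],0]
  ]
}}

```text
time: 31.37
tcp_pos: [0.4215, 0.2834, 0.1881]
ee_rot: [3.141, -0.001, 0.981]
force: [0.5, 1.2, 0.0]
width: 0.995
gripper_force: 0.0
```

```bash
python3 - <<'E'
from h import *
im,C=snap('wrist','w4');cv2.imwrite('pics/w4s.png',im)
print(env.get_obs()['tcp_pos'],proj(C,[.42,.2815,.042]))
h=cv2.cvtColor(im,cv2.COLOR_BGR2HSV)
u,v=proj(C,[.42,.2815,.042])[0].astype(int)
w=cv2.inRange(h,(5,95,50),(24,255,255));m=np.zeros_like(w);m[max(v-75,0):v+75,u-80:u+80]=w[max(v-75,0):v+75,u-80:u+80]
c=big(m);print(cv2.boundingRect(c),cv2.minEnclosingCircle(c),onz(C,[cv2.minEnclosingCircle(c)[0]],.042))
E
```

```text
[0.42200259 0.28441036 0.18806487] [[317.07308737 185.02152589]]
(291, 157, 53, 54) ((316.8345947265625, 183.70936584472656), 26.96047592163086) [[0.42052441 0.28268977 0.042     ]]
```

View pics/w4s.png

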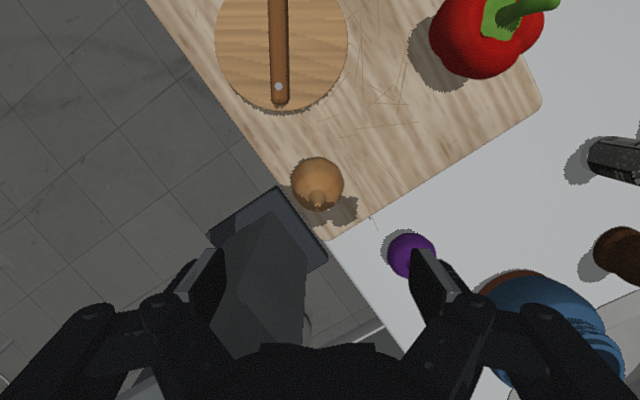

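Wrist view: the lid lies flat on the board, bar up. The brown onion is at (317,183), i.e. (0.4205, 0.2827).

Request:
{"fn": "carry_out", "kwargs": {
  "increments": [
    [85,[-2.2,-0.4,10],0],
    [85,[0,0,25],0],
    [85,[0,0,30],0],
    [85,[0,0,30],0],
    [85,[0,0,25],0],
    [85,[0,0,20],0],
    [85,[0,0,14],0],
    [85,[0,0,8],0],
    [85,[0,0,0],0],
    [65,[0,0,0],0],
    [45,[0,0,0],0],
    [30,[0,0,0],0],
    [30,[0,0,0],0],
    [30,[0,0,0],0],
    [30,[0,0,0],0]
  ]
}}

```text
time: 32.67
tcp_pos: [0.4209, 0.2836, 0.027]
ee_rot: [3.141, -0.004, 0.982]
force: [-1.5, 0.3, 6.2]
width: 0.575
gripper_force: 61.6
```

Request:
{"fn": "carry_out", "kwargs": {
  "increments": [
    [30,[0,0,-5],0],
    [30,[0,0,-15],0],
    [30,[0,0,-25],0],
    [30,[0,0,-30],0],
    [30,[0,0,-30],0],
    [30,[0,0,-30],0],
    [30,[0,0,-30],0],
    [30,[0,0,-20],0],
    [30,[0,0,0],0]
  ]
}}

```text
time: 33.42
tcp_pos: [0.4218, 0.2842, 0.2158]
ee_rot: [3.14, -0.01, 0.982]
force: [-0.2, 0.1, -1.5]
width: 0.573
gripper_force: 62.1
```

```bash
python3 - <<'E'
from h import *
im,C=snap('top','t5')
h=cv2.cvtColor(im,cv2.COLOR_BGR2HSV)
w=cv2.inRange(h,(95,90,20),(120,255,255));m=np.zeros_like(w);m[180:250,400:475]=w[180:250,400:475]
c=big(m);print(cv2.boundingRect(c))
for P in ([.529,-.0005],[.528,.001],[.530,-.001]):
    a=np.linspace(0,6.28,60);im2=None
    q=proj(C,np.c_[P[0]+.045*np.cos(a),P[1]+.045*np.sin(a),a*0+.112]);print(P,q.min(0),q.max(0))
big5=cv2.resize(im[175:255,395:475],None,fx=7,fy=7,interpolation=cv2.INTER_CUBIC)
P=[.529,-.0005]
for r,z in((.045,.112),(.0395,.112),(.064,.045)):
    q=((proj(C,np.c_[P[0]+r*np.cos(a),P[1]+r*np.sin(a),a*0+z])-[395,175]+.5)*7).astype(np.int32);cv2.polylines(big5,[q],True,(0,0,255),1)
cv2.imwrite('pics/t5s.png',big5)
E
```

```text
(415, 195, 42, 39)
[0.529, -0.0005] [424.07685944 195.95112585] [456.25797404 227.58996882]
[0.528, 0.001] [423.55387983 196.28989436] [455.73749645 227.93809841]
[0.53, -0.001] [424.24321709 195.6072248 ] [456.41998044 227.23610463]
```

View pics/t5s.png

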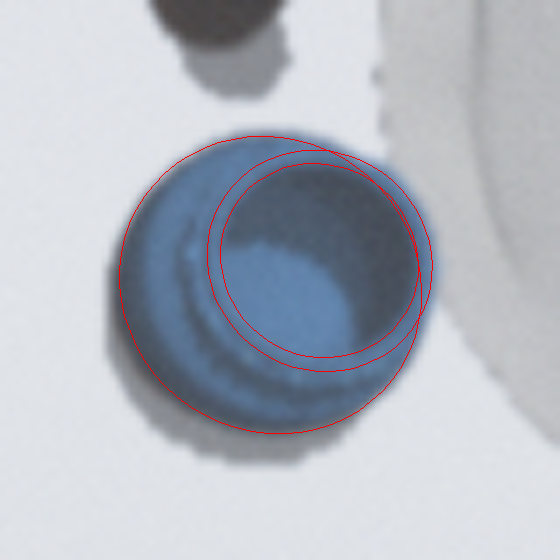

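Request:
{"fn": "carry_out", "kwargs": {
  "increments": [
    [30,[-14.7,20.6,0],0],
    [30,[-14.8,20.6,0],0],
    [30,[-14.7,20.6,0],0],
    [30,[-14.8,20.6,0],0],
    [30,[-14.7,20.6,0],0],
    [30,[-14.8,20.6,0],0],
    [30,[-14.7,20.6,0],0],
    [30,[-14.8,20.6,0],0],
    [30,[-14.7,20.6,0],0],
    [30,[-14.8,20.6,0],0],
    [30,[-14.7,20.6,0],0],
    [30,[-14.8,20.6,0],0],
    [30,[0,0,15],0],
    [30,[0,0,25],0],
    [30,[0,0,25],0],
    [30,[0,0,20],0],
    [30,[0,0,0],0],
    [30,[0,0,0],0]
  ]
}}

```text
time: 34.97
tcp_pos: [0.5258, -0.0024, 0.1237]
ee_rot: [-3.139, 0.004, 0.981]
force: [0.6, 1.8, -0.3]
width: 0.577
gripper_force: 62.3
```

Request:
{"fn": "carry_out", "kwargs": {
  "increments": [
    [30,[3.4,1.6,0],0],
    [30,[0,0,6],0],
    [30,[0,0,5],0],
    [30,[0,0,0],0],
    [30,[0,0,0],0]
  ]
}}

```text
time: 35.38
tcp_pos: [0.5303, 0.0001, 0.1144]
ee_rot: [-3.141, 0.0, 0.982]
force: [-0.3, 0.1, -0.5]
width: 0.577
gripper_force: 62.3
```

Centred, with no contact force. I release the onion and back off.

Request:
{"fn": "carry_out", "kwargs": {
  "increments": [
    [60,[-0.5,-1,0],0],
    [85,[0,0,0],0],
    [85,[0,0,0],0],
    [85,[0,0,0],0],
    [85,[0,0,0],0],
    [85,[0,0,-10],0],
    [85,[0,0,-25],0],
    [85,[0,0,-30],0],
    [85,[0,0,-30],0],
    [85,[0,0,-30],0],
    [85,[20,-10,0],0],
    [85,[20,-10,0],0],
    [85,[20,-10,0],0],
    [85,[20,-10,0],0],
    [85,[20,-10,0],0],
    [85,[20,-10,0],0],
    [85,[20,-10,0],0],
    [85,[0,0,0],0],
    [85,[0,0,0],0]
  ]
}}

```text
time: 36.97
tcp_pos: [0.5489, 0.1563, 0.2398]
ee_rot: [3.141, -0.0, 0.983]
force: [-0.0, 0.1, -0.1]
width: 0.997
gripper_force: 0.0
```

```bash
python3 - <<'E'
from h import *
t,C=snap('top','t6');s,_=snap('scene','s6')
cv2.imwrite('pics/f.png',np.hstack([cv2.resize(s[110:300,200:460],(400,400)),cv2.resize(t[140:280,220:480],(400,400))]))
E
```

```text
(no output)
```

View pics/f.png

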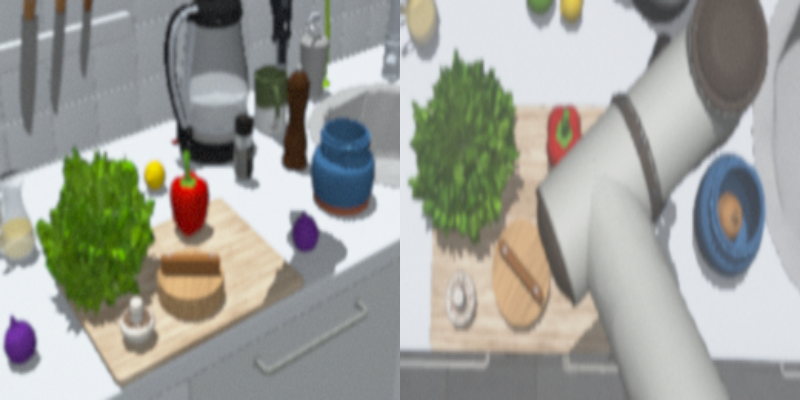

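The onion is in the jar (right panel, 730,218), the lid is on the board bar up, and the mill and spice jar haven't moved.

```bash
python3 -c "
from cell import job;print(job.job_done())"
```

```text
the job is handed in; nothing more can be done
None
```

The job is handed in at about 37 s: the lid was unscrewed about 2.2 turns and set on the board bar up, the onion was dropped in from the rim and lies in the open jar, and the pepper mill and spice jar were left alone.

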